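# Lint box depth check

### The job

Lift the loose green cover off the lint box's sloping neck by its knob and set it down, right way up, on the cork mat. Then take the gauge from its blue rest, slide its steel blade into the neck's slot until the red stop bar lies flat on the neck's rim, holding it until it is fully home, and let go so that it stays there. Leave the other things on the shelf where they are.

Things in the scene. Friction and masses are not known exactly. Their poses are not given: they have to be found in the camera images.
- lint_box: White lint box, fixed: a wedge 180 mm deep (x), 220 mm wide (y), low front (about 37 mm) towards the robot, high back (about 145 mm); its top face rises from front to back at 0.5 rad. A round duct stub, 104 mm across, sticks out 50 mm at the back. Origin: centre of the underside; x points from low front to high back, z up.
- neck: Grey slotted neck, fixed square on the box's sloping face, rim 88 x 29 mm, 28 mm proud of the face. Origin: centre of the slot's mouth, level with the rim, 120 mm above the shelf. z points out of the slot, leaning 0.5 rad from vertical towards the box's low front; the slot runs along -z, over 75 mm deep. y: along the slot's length (70 mm); x: across it (11 mm).
- cover: Loose green cover, an upside-down tray 47 (x) x 106 (y) mm, 22 mm high; its 16 mm skirt sits loosely (3 mm play) over the neck, axes along the neck's. On top, in the middle, a block knob 26 (x) x 34 (y) mm, from 22 to 58 mm above the origin. Origin: centre of the skirt's lower rim; z points out through the knob. About 0.12 kg.
- mat: Cork mat, fixed, with nothing on it, 160 (x) x 180 (y) mm, 4 mm thick. Origin: centre of its underside, on the shelf. (Fixed and out of the way: stacked white bins, 250 mm tall, on the robot's far right, beyond y = -0.40 m; a steel clothespin caddy and a carton along the far edge, beyond x = 0.76 m; a jar near the bins; a flat brush near the robot's left.)
- rest: Blue block, fixed, 63 (x) x 120 (y) mm, 85 mm tall, with an upright pocket in which the gauge stands. Origin: centre of its underside. It trades places with the mat from one start to another.
- gauge: Gauge, 0.2 kg, standing in the rest, stop bar on its top. Steel blade 60 (y) x 4 (x) mm, reaching 75 mm below the origin (last 12 mm narrowed to 50); red stop bar 27 (x) x 84 (y) mm, 0 to 10 mm above it; orange handle 24 (x) x 40 (y) mm, 10 to 65 mm above it. Origin: centre of the bar's underside; z from blade to handle. Half a turn about z makes no difference.
- dish: Cork-bottomed glass dish, loose, 104 mm across, 34 mm tall. Origin: centre of the underside.
- detergent: Blue detergent bottle, loose, 84 mm across, 230 mm tall. Origin: centre of the underside.
Things that resemble listed ones, but are neither listed nor needed, are in the scene too. There is more than one size of the cover; the job needs the largest. Leave any turquoise look-alike of the gauge alone.

How it is judged (in metres and radians):
On the way, in this order (a step that is already met when the one before it is completed fails the run):
1. the cover is lifted clear of the neck in the gripper (z of cover in the frame of neck above 0.02 m and contact force between the fingers and cover above 0.3 N), for 0.1 s.
2. the cover stands right way up on the cork mat, let go (horizontal distance between cover and mat below 0.05 m and height (world z) of cover below 0.009 m and angle between cover's own z axis and vertical below 0.1 rad and contact force between the fingers and cover below 0.1 N), for 0.2 s.
3. the gauge's blade is fully home in the slot, stop bar on the neck's rim, while the gripper still holds it (x of gauge in the frame of neck between -0.007 and 0.007 m and y of gauge in the frame of neck between -0.01 and 0.01 m and z of gauge in the frame of neck between -0.004 and 0.006 m and angle between the z axis of gauge and the z axis of neck, either way round below 0.12 rad and contact force between the fingers and gauge above 0.3 N), for 0.2 s.
At the end, for the whole second after the job is handed in: Gauge released, at rest in the slot: stop bar within 6 mm above (4 below) the rim, within 7 mm across and 10 mm along, within 0.12 rad of the slot axis. Cover at rest upright (0.1 rad) on the mat, centre within 50 mm of the mat's, rim below 9 mm (x of gauge in the frame of neck between -0.007 and 0.007 m and y of gauge in the frame of neck between -0.01 and 0.01 m and z of gauge in the frame of neck between -0.004 and 0.006 m and angle between the z axis of gauge and the z axis of neck, either way round below 0.12 rad and horizontal distance between cover and mat below 0.05 m and height (world z) of cover below 0.009 m and angle between cover's own z axis and vertical below 0.1 rad and linear speed of each of gauge, cover below 0.02 m/s); the robot touches nothing.
It fails at once if the dish or the detergent bottle is pushed more than 30 mm from its place (distance of any of dish, detergent from where it was at the start of the episode above 0.03 m).
It fails at once if the dish or the detergent bottle is tipped over (angle between any of dish, detergent's own z axis and vertical above 0.5 rad).
It also fails if it takes over 64 s, if anything falls off the work surface, if the arm or the gripper's body presses on something with over 40 N, if the wrist force passes 120 N, or if a joint passes its speed limit or range.

### The arm

A 6-joint arm with a two-finger parallel gripper is mounted at the origin on the work surface. World frame = base frame: x ahead of the robot, y to its left, z up, the work surface at z = 0. Lengths are in mm, angles in rad, forces in N, time in s.
With the tool pointing down it reaches from about 275 to 1000 mm from the base axis. Payload 8.4 kg.
Tool frame: the origin (TCP) lies midway between the tips of the shut fingers; the grasp point (between the pads) lies 19 mm behind it; z points along the fingers, y is the line along which they close (so a half turn about z gives the same grasp; the last joint's range is limited). The gripper opens to 85 mm and grips with 20 to 120 N. Pads are 22 mm wide; open, the fingers measure 114 mm over their backs; the gripper's body (76 mm by 85 mm) begins 54 mm behind the grasp point. The pads swing forward as they close: fully open they stand 13 mm farther back than shut.
Start: joints at [1.345, 0.353, 1.633, -0, 1.155, -0.002], TCP at [138.709, 609.416, 231.281] pointing down, gripper open.
Joint ranges: [-2.63, 2.63], [-0.92, 2.1], [0.06, 2.66], [-1.3, 4.44], [0, 2.69], [-3.02, 3.02]. Speed limits (rad/s): [2.22, 2.22, 2.79, 3.14, 3.14, 3.14].

### API

Orientations are given as [roll, pitch, yaw] about the fixed x, y, z axes, in that order (R = Rz(yaw) Ry(pitch) Rx(roll)).
In Python, from rig import r, cams gives the robot as it stands. The module is installed in compiled form; this text tells all that it offers.
- The arm moves only by the tool send_rows, never from a script. Its argument "targets" is one flat list of numbers, 7 for each row, row after row: the shift along the tool's x, y, z in m, then the turn, a rotation vector about the tool's x, y, z in rad, then the opening, from -1 (shut) to 1 (fully open). In form: [tx, ty, tz, wx, wy, wz, fingers, tx, ty, tz, wx, wy, wz, fingers, ...]. A call has 1 to 12 rows; each row is the pose to reach, as a shift and turn from the pose commanded when the call began, along the tool's axes at that moment; what a row does not reach only later rows make up. A row lasts 1/12 s, in which the tool goes at most 41.7 mm and 7.16 degrees, less where a joint would pass 70% of its speed; a pose out of reach is approached as far as the arm can. A call with a gripper value outside its range is refused whole. The fingers move at their own pace and stop on an object; "grip_force" is the grip in N (left out, the last holds). Time passes only in rows, so rows that repeat a pose let the fingers close. It gives the time, the measured TCP pose, the force, the opening and the grip force at its end, in the units of the state.
- r.sense(): the state, without advancing time (a new reading comes with each control period).
- cams.grab_frame(name): name is "scene" or "top" or "wrist"; returns a dict with "color" (384x512x3 uint8, blue, green, red), "fx", "fy", "cx", "cy" (pixels), "k1" (the pictures are not rectified: a ray, as slopes to the right and down, at radius r is drawn at 1 + k1 r^2 times it, then the intrinsics apply), "xyz" and "attitude" of the camera in the world. Camera axes: x right, y down, z forward; pixel columns grow to the right and rows downward; lengths in mm; the calibration is good to about 2 mm. A picture is of the moment at which its call begins. There is no depth.
- r.sign_off(): hands the job in; it is judged then, once.
The state is a dict: "clock": time; "qpos": joint angles; "qvel": joint speeds; "joint_efforts": joint torques, N m; "eef_pos": TCP position; "tcp_rot": TCP orientation; "contact_force": force on the tool from outside, world axes, zero at the start; "wrist_torque": the same for the moment, N m; "opening": opening from 0.0 (shut) to 1.0 (fully open); "grasp_force": force on a finger pad.
Only numpy, scipy, OpenCV 4.12 (cv2) and the standard library are available. Lean on these libraries where they do the work, as an engineer would, in place of code of your own. Each camera call takes 0.05 s, during which the arm holds its last target. There are 200 camera calls.

## Working session

There is one attempt and no reset: what is moved stays moved. The work goes in short steps, Python scripts to look and compute and a tool call to move; the robot and the scene stay as the last step left them, time stands still between calls to the robot, and variables do not carry over. Pictures are saved under pics/ and viewed, at most 10 in all, crops included, and the job is handed in when it is done.

Besides the shell and the picture viewer there is one more tool, called after ">>>" as a command line: name --argument value ..., lists and objects as JSON in quotes. send_rows: Moves the arm, as the interface text tells. Its arguments: {"type":"object","properties":{"targets":{"type":"array"},"grip_force":{"type":"number"}},"required":["targets"]}

```bash
mkdir -p pics
python3 - <<'E'
from rig import r,cams
import cv2,numpy as np,pickle
d={}
for n in("scene","top"):
    f=cams.grab_frame(n); d[n]=f
    print(n,{k:np.round(v,4).tolist() if not isinstance(v,str) else v for k,v in f.items() if k!="color"})
    cv2.imwrite(f"pics/{n}0.png",f["color"])
pickle.dump(d,open("f0.pkl","wb"))
im=np.hstack([d["scene"]["color"],d["top"]["color"]])
cv2.imwrite("pics/a.png",cv2.resize(d["scene"]["color"],(800,600),interpolation=cv2.INTER_CUBIC))
cv2.imwrite("pics/b.png",cv2.resize(d["top"]["color"],(800,600),interpolation=cv2.INTER_CUBIC))
print(r.sense())
E
```

```text
scene {'fx': 439.4291, 'fy': 439.4291, 'cx': 258.198, 'cy': 187.4089, 'k1': -0.0689, 'xyz': [1431.0838, 189.8449, 1133.6528], 'attitude': [-2.3869, -0.0132, 1.6916]}
top {'fx': 396.3896, 'fy': 396.3896, 'cx': 255.6225, 'cy': 194.1182, 'k1': -0.0529, 'xyz': [270.0314, 98.6217, 1105.5287], 'attitude': [-2.9089, -0.006, -1.4982]}
{'clock': 0.1, 'qpos': array([ 1.34459007e+00,  3.53572083e-01,  1.63404582e+00,  8.40151143e-06,
        1.15516696e+00, -2.34456865e-03]), 'qvel': array([-0.00092152, -0.00205954, -0.00365204, -0.00107747, -0.00149916,
       -0.00024297]), 'joint_efforts': array([-6.75103802e-04, -6.06356692e+01, -3.42820144e+01,  7.16656132e-06,
        3.97696989e-03, -3.34274023e-05]), 'eef_pos': array([138.62015797, 609.01593268, 230.64695951]), 'tcp_rot': array([-3.14040047e+00, -1.04773590e-05,  2.91772756e+00]), 'contact_force': array([0.38918108, 0.65643796, 0.79433771]), 'wrist_torque': array([ 0.01478811, -0.01940228, -0.04395878]), 'grasp_force': 0.0, 'opening': 1.0005153494639518}
```

View pics/a.png

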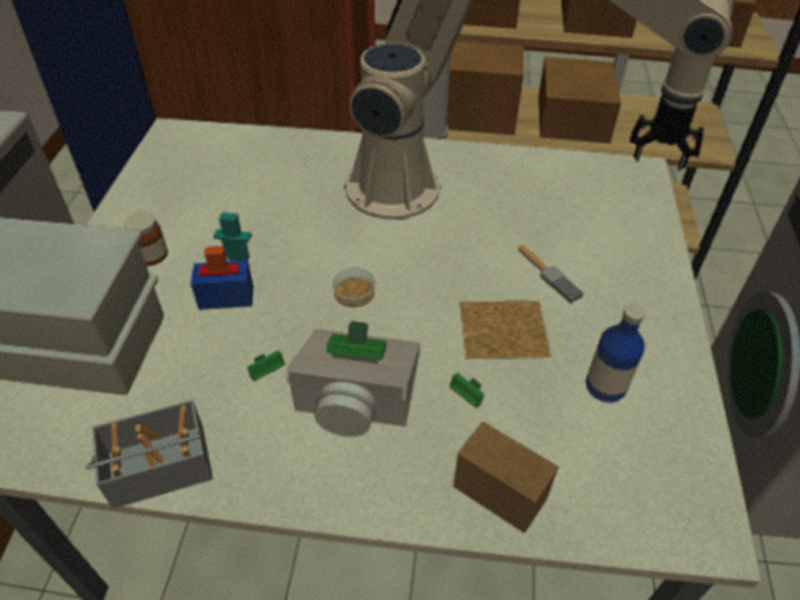

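View pics/b.png

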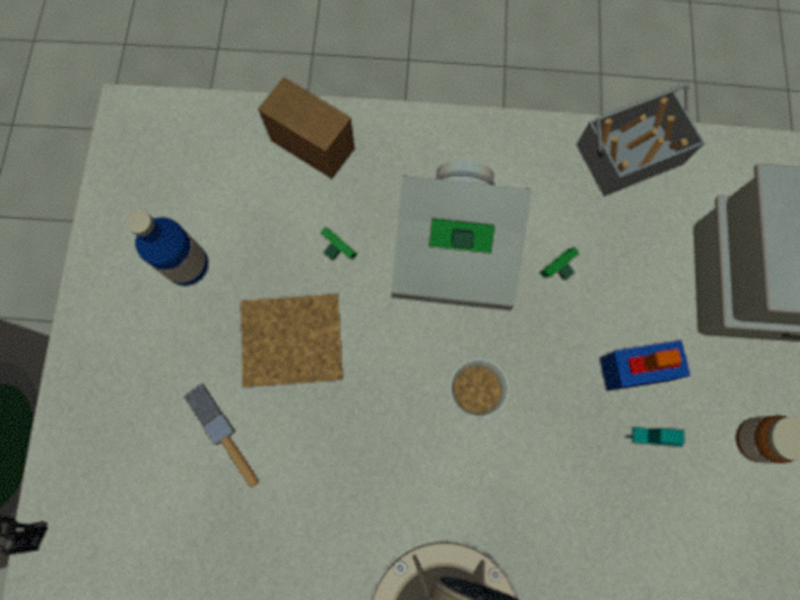

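The scene view (800 px scale) shows three green covers: one on the lint box's neck at (357,345), and two small ones on the shelf at (266,365) and (467,390). The one on the neck is the largest and sits on the slot, so it fits. The gauge, with red bar and orange handle, stands in the blue rest at (222,280). The turquoise look-alike is at (233,237) and stays where it is. The mat is at (505,330), the dish at (354,288) and the bottle at (615,355). I'll check with one enlarged crop.

```bash
cat > h.py <<'E'
import numpy as np,cv2,pickle
from scipy.spatial.transform import Rotation as R
def Rm(rpy): return R.from_euler("xyz",rpy).as_matrix()
def rays(f,uv):
    K=np.array([[f["fx"],0,f["cx"]],[0,f["fy"],f["cy"]],[0,0,1.]])
    p=cv2.undistortPoints(np.asarray(uv,float).reshape(-1,1,2),K,np.array([f["k1"],0,0,0.])).reshape(-1,2)
    return np.c_[p,np.ones(len(p))]@Rm(f["attitude"]).T
def cast(f,uv,p0,n=(0,0,1)):
    d=rays(f,uv);o=np.array(f["xyz"],float);n=np.array(n,float);p0=np.array(p0,float)
    return o+d*(((p0-o)@n)/(d@n))[:,None]
def proj(f,X):
    K=np.array([[f["fx"],0,f["cx"]],[0,f["fy"],f["cy"]],[0,0,1.]])
    M=Rm(f["attitude"]).T
    return cv2.projectPoints(np.asarray(X,float).reshape(-1,1,3),cv2.Rodrigues(M)[0],-M@np.array(f["xyz"],float),K,np.array([f["k1"],0,0,0.]))[0].reshape(-1,2)
def mask(img,lo,hi,box=None):
    m=cv2.inRange(cv2.cvtColor(img,cv2.COLOR_BGR2HSV),np.array(lo),np.array(hi))
    if box: k=np.zeros_like(m);x0,y0,x1,y1=box;k[y0:y1,x0:x1]=1;m=m*k
    return m
def big(m):
    c,_=cv2.findContours(m,cv2.RETR_EXTERNAL,cv2.CHAIN_APPROX_NONE)
    return max(c,key=cv2.contourArea)
E
python3 - <<'E'
from h import *
d=pickle.load(open("f0.pkl","rb"))
T,S=d["top"]["color"],d["scene"]["color"]
def c(im,x,y,w=80,h=60):return cv2.resize(im[y:y+h,x:x+w],(400,300),interpolation=cv2.INTER_CUBIC)
cv2.imwrite("pics/c.png",np.vstack([np.hstack([c(T,255,118),c(T,375,210)]),np.hstack([c(S,185,200),c(S,110,135)])]))
for n,pts in(("top",[(462,238),(462,225),(660,360),(640,366),(290,340),(630,373),(440,280),(615,385)]),("scene",[(357,347),(357,332),(215,260),(220,270),(505,330),(222,292)])):
    for p in pts:
        x,y=int(p[0]*.64),int(p[1]*.64);print(n,(x,y),cv2.cvtColor(d[n]["color"][y:y+1,x:x+1],cv2.COLOR_BGR2HSV)[0,0])
E
```

```text
top (295, 152) [ 71 124  70]
top (295, 144) [ 65 192 106]
top (422, 230) [ 12 239 155]
top (409, 234) [  1 242 138]
top (185, 217) [ 20 136 118]
top (403, 238) [126 128  80]
top (281, 179) [ 57  19 134]
top (393, 246) [111 236  53]
scene (228, 222) [ 61 152  87]
scene (228, 212) [63 86 62]
scene (137, 166) [ 10 202  86]
scene (140, 172) [  9 203  88]
scene (323, 211) [ 18 141 130]
scene (142, 186) [111 167  67]
```

View pics/c.png

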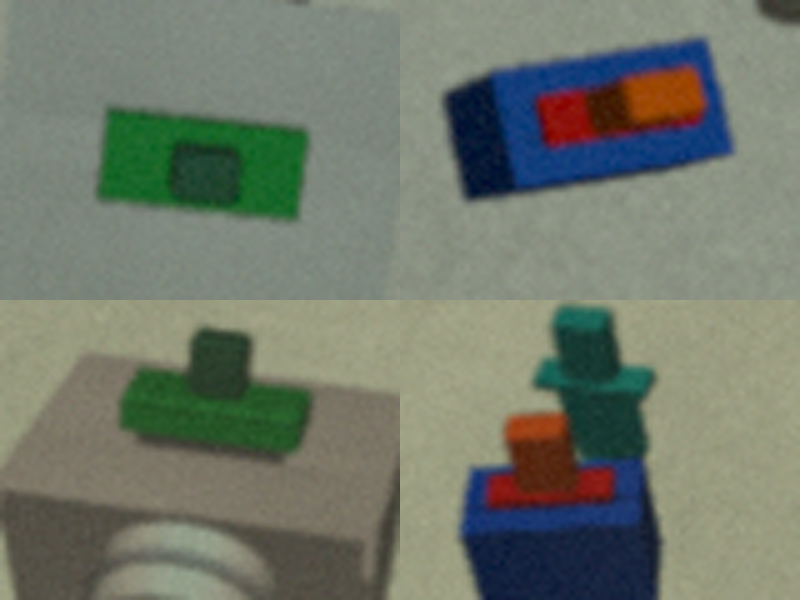

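The crop confirms the targets. In the top view the cover plate runs from about (275,139) to (317,162) with its knob at (296,153). The orange and red gauge is in the blue rest, bar at about (408,234) and handle top at (422,229). The turquoise one stands separately.

Run:
```python
from h import *
d=pickle.load(open("f0.pkl","rb"));f=d["top"];T=f["color"];s=d["scene"];S=s["color"]
def rect(P2):
    (c,wh,a)=cv2.minAreaRect(P2.astype(np.float32));
    if wh[0]>wh[1]: wh=wh[::-1];a+=90   # a: direction of first (short) side
    a=(a+90)%180-90
    return np.round(c,1),np.round(wh,1),round(np.radians(a),3)
C=lambda m:big(m).reshape(-1,2)
# mat
P=cast(f,C(mask(T,(10,80,60),(28,255,255),(150,180,225,255))),(0,0,4));print("mat",rect(P[:,:2]))
# rest top
m=mask(T,(100,100,70),(130,255,255),(375,205,450,255))|mask(T,(0,150,40),(20,255,255),(375,205,450,255))
P=cast(f,C(m),(0,0,85));print("rest",rect(P[:,:2]))
# red bar (top view, z95) and handle top z150
for n,g,b,z in (("redtop",f,(375,205,450,255),95),("redscene",s,(110,155,165,200),95)):
    P=cast(g,C(mask(g["color"],(0,150,30),(20,255,255),b)),(0,0,z));print(n,rect(P[:,:2]))
m=mask(T,(8,150,125),(20,255,255),(375,205,450,255));P=cast(f,C(m),(0,0,150));print("handle top",rect(P[:,:2]))
# dish, bottle
# cover: sloped plane
m=mask(T,(50,70,40),(85,255,255),(265,130,325,170)); ct=C(m)
psi=0.
for z0,tag in((125.3,"skirt16"),):
  c=np.array([620,100,z0],float)
  for _ in range(6):
    y=np.array([-np.sin(psi),np.cos(psi),0]);n=np.array([-np.sin(.5)*np.cos(psi),-np.sin(.5)*np.sin(psi),np.cos(.5)]);x=np.cross(y,n)
    P=cast(f,ct,c,n);q=np.c_[(P-c)@x,(P-c)@y];cc,wh,a=rect(q)
    c=c+x*cc[0]+y*cc[1]; c=c+ (z0-c[2])*np.array([0,0,1]) if abs(z0-c[2])<50 else c
    psi+=a*.9
  print(tag,c,wh,psi,"neck",c-6*n,"n",n)
  print("pred top corners",[proj(f,c+sx*23.5*x+sy*53*y).round(1).tolist() for sx in(-1,1) for sy in(-1,1)],ct.min(0),ct.max(0))
  print("scene pred",[proj(s,c+sx*23.5*x+sy*53*y+k*n).round(1).tolist() for k in(0,) for sx in(-1,1) for sy in(-1,1)],"knobtop",proj(s,c+36*n))
ms=mask(S,(50,60,25),(85,255,255),(200,200,255,235));cs=C(ms);print(cs.min(0),cs.max(0))
ep=cv2.approxPolyDP(big(ms),2,True).reshape(-1,2);print(ep.tolist())
```

```text
mat (array([450.3, 302.4]), array([157.9, 177.7]), np.float64(0.148))
rest (array([ 440.1, -318. ]), array([ 63. , 119.8]), np.float64(0.221))
redtop (array([ 443.7, -319.8]), array([25.9, 85. ]), np.float64(0.231))
redscene (array([ 413.1, -322.6]), array([75.1, 84.7]), np.float64(-1.35))
handle top (array([ 440.7, -318.1]), array([20.1, 35.1]), np.float64(0.19))
skirt16 [626.75319198  15.3621583  125.3       ] [ 48.5 105.9] -0.0414 neck [629.62728042  15.24310301 120.03450463] n [-0.47901474  0.01984255  0.87758256]
pred top corners [[[313.9, 161.5]], [[273.8, 157.1]], [[316.5, 143.8]], [[275.9, 139.3]]] [274 140] [316 161]
scene pred [[[212.2, 213.7]], [[246.8, 218.5]], [[208.4, 219.5]], [[244.2, 224.4]]] knobtop [[228.65071334 207.61906288]]
[209 206] [246 230]
[[209, 220], [209, 225], [243, 230], [246, 218], [234, 216], [233, 207], [225, 206], [222, 215], [213, 214]]
```

```bash
cat >> h.py <<'E'
psi=-0.0414; NECK=np.array([629.6,15.2,120.])
def neckR(psi=psi):
    y=np.array([-np.sin(psi),np.cos(psi),0]);n=np.array([-np.sin(.5)*np.cos(psi),-np.sin(.5)*np.sin(psi),np.cos(.5)])
    return np.c_[np.cross(y,n),y,n]
def tool(O): return np.c_[O[:,1],O[:,0],-O[:,2]]   # grip across object x, fingers along -z
def up(psi): return R.from_euler("z",psi).as_matrix()
def rel(st,p,Rt):
    R0=Rm(st["tcp_rot"]);return (R0.T@(np.array(p)-st["eef_pos"])/1000).round(4),R.from_matrix(R0.T@Rt).as_rotvec().round(4)
E
python3 - <<'E'
from h import *
from rig import r
d=pickle.load(open("f0.pkl","rb"));f=d["top"];T=f["color"];s=d["scene"]
N=neckR();n=N[:,2];print(rel(r.sense(),NECK+n*140,tool(N)),NECK+n*140)
# turquoise bar/handle
def cen(g,b):
    m=mask(g["color"],(80,90,30),(97,255,255),b);M=cv2.moments(m,True);return M["m10"]/M["m00"],M["m01"]/M["m00"],big(m).reshape(-1,2)
u=cen(f,(395,265,445,295));v=cen(s,(132,130,165,172));print(u[:2],v[:2],u[2].min(0),u[2].max(0))
for z in(0,85,150):print("turq top cam",cast(f,[u[:2],u[2].min(0),u[2].max(0)],(0,0,z)).round(0).tolist(),"scene",cast(s,[v[:2]],(0,0,z)).round(0).tolist())
print("bottle base",cast(f,[(190*.64,275*.64)],(0,0,0)),"dish",cast(f,[(479*.64,388*.64)],(0,0,15)))
E
```

```text
(array([-0.5445, -0.4822, -0.0116]), array([-0.4174, -0.3458,  1.3576])) [562.53793651  17.97795671 242.86155866]
(421.18263473053895, 279.01197604790417) (148.75, 151.62878787878788) [404 273] [437 285]
turq top cam [[325.0, -363.0, 0.0], [338.0, -315.0, 0.0], [311.0, -408.0, 0.0]] scene [[239.0, -363.0, 0.0]]
turq top cam [[321.0, -328.0, 85.0], [333.0, -283.0, 85.0], [308.0, -369.0, 85.0]] scene [[329.0, -321.0, 85.0]]
turq top cam [[318.0, -301.0, 150.0], [329.0, -259.0, 150.0], [306.0, -339.0, 150.0]] scene [[397.0, -290.0, 150.0]]
bottle base [[557.04769468 503.85178275   0.        ]] dish [[386.07150974 -39.74260407  15.        ]]
```

>>> send_rows --targets '[-0.15,-0.13,-0.02,-0.1,-0.08,0.33,1,-0.5445,-0.4822,-0.0116,-0.4174,-0.3458,1.3576,1,-0.5445,-0.4822,-0.0116,-0.4174,-0.3458,1.3576,1,-0.5445,-0.4822,-0.0116,-0.4174,-0.3458,1.3576,1,-0.5445,-0.4822,-0.0116,-0.4174,-0.3458,1.3576,1,-0.5445,-0.4822,-0.0116,-0.4174,-0.3458,1.3576,1,-0.5445,-0.4822,-0.0116,-0.4174,-0.3458,1.3576,1,-0.5445,-0.4822,-0.0116,-0.4174,-0.3458,1.3576,1,-0.5445,-0.4822,-0.0116,-0.4174,-0.3458,1.3576,1,-0.5445,-0.4822,-0.0116,-0.4174,-0.3458,1.3576,1,-0.5445,-0.4822,-0.0116,-0.4174,-0.3458,1.3576,1,-0.5445,-0.4822,-0.0116,-0.4174,-0.3458,1.3576,1]'

```text
clock: 1.1
eef_pos: [430.3, 201.5, 240.3]
tcp_rot: [2.64, -0.003, 1.524]
contact_force: [1.2, 0.8, 0.2]
opening: 0.997
grasp_force: 0.0
```

```bash
cat > g.py <<'E'
from h import *
from rig import r
import sys
N=neckR();n=N[:,2]
def go(p,Rt):
    s=r.sense();print(*rel(s,p,Rt),s["eef_pos"].round(1),round(s["clock"],2))
E
python3 -c "
from g import *
go(NECK+n*140,tool(N))"
```

```text
[-0.1772  0.1248  0.065 ] [ 0.0019  0.0002 -0.0059] [430.3 201.5 240.3] 1.1
```

>>> send_rows --targets '[-0.17,0.12,0.062,0,0,0,1,-0.17,0.12,0.062,0,0,0,1,-0.17,0.12,0.062,0,0,0,1,-0.17,0.12,0.062,0,0,0,1,-0.17,0.12,0.062,0,0,0,1,-0.17,0.12,0.062,0,0,0,1,-0.17,0.12,0.062,0,0,0,1,-0.17,0.12,0.062,0,0,0,1]'

```text
clock: 1.77
eef_pos: [557.5, 27.2, 242.7]
tcp_rot: [2.643, -0.001, 1.527]
contact_force: [-0.1, 0.5, 0.5]
opening: 1.001
grasp_force: 0.0
```

```bash
python3 -c "
from g import *
go(NECK+n*9,tool(N))
from rig import cams
f=cams.grab_frame('wrist');pickle.dump(f,open('w1.pkl','wb'));cv2.imwrite('pics/w1.png',f['color'])
print({k:np.round(v,3).tolist() for k,v in f.items() if k!='color'})"
```

```text
[-0.009   0.005   0.1335] [-0.0013  0.     -0.0026] [557.5  27.2 242.7] 1.77
{'fx': 280.903, 'fy': 280.903, 'cx': 253.804, 'cy': 190.886, 'k1': -0.002, 'xyz': [493.611, 104.841, 367.994], 'attitude': [2.843, -0.499, -0.045]}
```

View pics/w1.png

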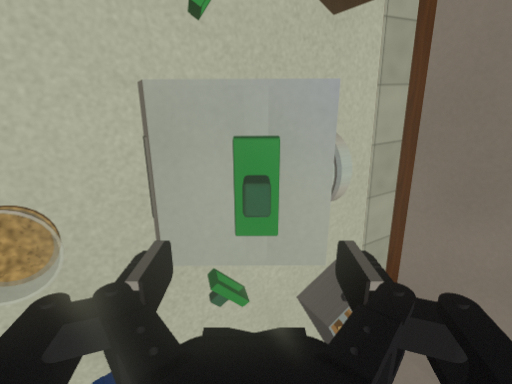

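The wrist view shows the large cover on the box: plate from (233,136) to (280,237), knob at (257,197), fingers to left and right. I'll cross-check the cover pose from this frame.

```bash
python3 -c "
from g import *
f=pickle.load(open('w1.pkl','rb'))
ct=big(mask(f['color'],(50,70,30),(85,255,255),(215,120,300,250))).reshape(-1,2)
c=NECK+6*n;P=(cast(f,ct,c,n)-NECK)@N
print(cv2.minAreaRect(P[:,:2].astype(np.float32)),ct.min(0),ct.max(0))
# knob top: dark
m=mask(f['color'],(50,20,0),(95,255,85),(236,170,278,222));k=big(m).reshape(-1,2);P=(cast(f,k,NECK+42*n,n)-NECK)@N;print(P.min(0),P.max(0))
go(NECK+n*40,tool(N));go(NECK+n*9,tool(N))
"
```

```text
((-1.7348270416259766, 0.4267082214355469), (46.157718658447266, 106.71846771240234), 0.07188939303159714) [233 136] [279 235]
[-14.18413287 -14.69133281  42.        ] [ 9.54270752 23.50805404 42.        ]
[-0.0099  0.0053  0.1027] [-0.0012 -0.0007 -0.0011] [557.1  28.1 242.7] 1.82
[-0.01    0.0053  0.1337] [-0.0012 -0.0007 -0.0011] [557.1  28.1 242.7] 1.82
```

>>> send_rows --targets '[-0.01,0.0045,0.04,0,0,0,1,-0.01,0.0045,0.07,0,0,0,1,-0.01,0.0045,0.095,0,0,0,1,-0.01,0.0045,0.095,0,0,0,1,-0.01,0.0045,0.095,0,0,0,1]'

```text
clock: 2.23
eef_pos: [605.6, 17.5, 160.8]
tcp_rot: [2.645, -0.001, 1.532]
contact_force: [-0.1, 0.1, 0.1]
opening: 0.997
grasp_force: 0.0
```

```bash
python3 -c "
from g import *
go(NECK+n*9-N[:,0],tool(N))
"
```

```text
[-0.0014  0.0007  0.0383] [-0.0033 -0.0018  0.0015] [605.6  17.5 160.8] 2.23
```

>>> send_rows --targets '[-0.001,0.0005,0.02,0,0,0,1,-0.001,0.0005,0.038,0,0,0,1,-0.001,0.0005,0.038,0,0,0,1,-0.001,0.0005,0.038,0,0,0,-0.8,-0.001,0.0005,0.038,0,0,0,-0.8,-0.001,0.0005,0.038,0,0,0,-0.8,-0.001,0.0005,0.038,0,0,0,-0.8,-0.001,0.0005,0.038,0,0,0,-0.8,-0.001,0.0005,0.038,0,0,0,-0.8,-0.001,0.0005,0.038,0,0,0,-0.8]' --grip_force 40

```text
clock: 3.07
eef_pos: [625.0, 14.3, 129.7]
tcp_rot: [2.642, -0.001, 1.529]
contact_force: [-9.0, 1.3, 10.4]
opening: 0.301
grasp_force: 39.3
```

>>> send_rows --targets '[0,0,-0.012,0,0,0,-0.8,0,0,-0.03,0,0,0,-0.8,0,0,-0.06,0,0,0,-0.8,0,0,-0.1,0,0,0,-0.8,0,0,-0.14,0,0,0,-0.8,0,0,-0.14,0,0,0,-0.8,0,0,-0.14,0,0,0,-0.8]'

```text
clock: 3.65
eef_pos: [559.0, 17.0, 255.0]
tcp_rot: [2.636, -0.002, 1.529]
contact_force: [0.1, -0.5, -1.8]
opening: 0.299
grasp_force: 40.2
```

```bash
python3 -c "
from g import *
go((450,302,120),tool(up(0.55)));go((450,302,230),tool(up(0.55)))
print(r.sense())
"
```

```text
[ 0.28   -0.1712  0.0601] [ 0.4911  0.1478 -0.579 ] [559.  17. 255.] 3.65
[ 0.2802 -0.1179 -0.0361] [ 0.4911  0.1478 -0.579 ] [559.  17. 255.] 3.65
{'clock': 3.65, 'qpos': array([ 0.05544425,  0.00396407,  2.11437051, -0.09098985,  0.5214022 ,
        0.16453579]), 'qvel': array([-0.00235131,  0.0685218 ,  0.02051482, -0.00350089, -0.02464413,
        0.00376547]), 'joint_efforts': array([  0.07922848, -38.01912546, -35.41886687,  -0.18985463,
        -2.64957637,  -0.04895673]), 'eef_pos': array([558.97718579,  16.99197284, 254.98239073]), 'tcp_rot': array([ 2.63609458e+00, -1.75921114e-03,  1.52946211e+00]), 'contact_force': array([ 0.12973879, -0.46805937, -1.78269412]), 'wrist_torque': array([ 0.03815168,  0.27076356, -0.05086213]), 'grasp_force': 40.16845643520355, 'opening': 0.29877921599057294}
```

>>> send_rows --targets '[0.28,-0.118,-0.036,0.491,0.148,-0.579,-0.8,0.28,-0.118,-0.036,0.491,0.148,-0.579,-0.8,0.28,-0.118,-0.036,0.491,0.148,-0.579,-0.8,0.28,-0.118,-0.036,0.491,0.148,-0.579,-0.8,0.28,-0.118,-0.036,0.491,0.148,-0.579,-0.8,0.28,-0.118,-0.036,0.491,0.148,-0.579,-0.8,0.28,-0.118,-0.036,0.491,0.148,-0.579,-0.8,0.28,-0.118,-0.036,0.491,0.148,-0.579,-0.8,0.28,-0.118,-0.036,0.491,0.148,-0.579,-0.8,0.28,-0.118,-0.036,0.491,0.148,-0.579,-0.8,0.28,-0.118,-0.036,0.491,0.148,-0.579,-0.8,0.28,-0.118,-0.036,0.491,0.148,-0.579,-0.8]'

```text
clock: 4.65
eef_pos: [449.7, 300.5, 226.7]
tcp_rot: [-3.136, -0.002, 2.12]
contact_force: [-0.4, -0.2, -1.0]
opening: 0.298
grasp_force: 40.1
```

```bash
python3 -c "
from g import *
go((450,302,35),tool(up(0.55)))
from rig import cams
d={k:cams.grab_frame(k) for k in('scene','top','wrist')};pickle.dump(d,open('f1.pkl','wb'))
c=lambda im,x,y,w=160,h=120:cv2.resize(im[y:y+h,x:x+w],(400,300),interpolation=cv2.INTER_CUBIC)
cv2.imwrite('pics/d.png',np.vstack([np.hstack([c(d['top']['color'],240,100,80,60),c(d['scene']['color'],185,200,80,60)]),np.hstack([c(d['scene']['color'],250,110),cv2.resize(d['wrist']['color'],(400,300))])]))
"
```

```text
[0.0007 0.0021 0.1917] [-0.0053 -0.0023 -0.0012] [449.7 300.5 226.7] 4.65
```

View pics/d.png

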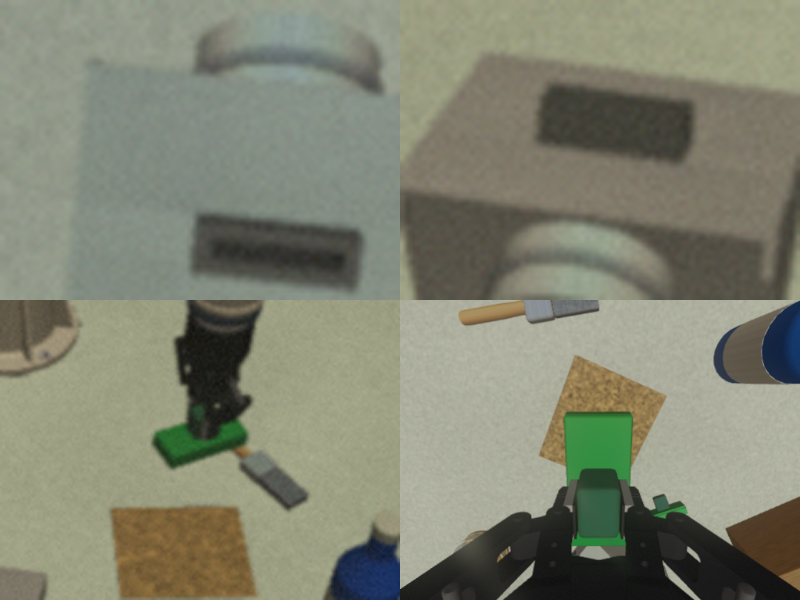

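The neck is uncovered and the slot is visible at top pixel (295,150). The cover hangs level in the gripper above the mat, so I'm lowering it.

>>> send_rows --targets '[0.001,0.002,0.04,-0.005,-0.002,0,-0.8,0.001,0.002,0.08,-0.005,-0.002,0,-0.8,0.001,0.002,0.12,-0.005,-0.002,0,-0.8,0.001,0.002,0.15,-0.005,-0.002,0,-0.8,0.001,0.002,0.17,-0.005,-0.002,0,-0.8,0.001,0.002,0.18,-0.005,-0.002,0,-0.8,0.001,0.002,0.187,-0.005,-0.002,0,-0.8,0.001,0.002,0.187,-0.005,-0.002,0,-0.8,0.001,0.002,0.187,-0.005,-0.002,0,-0.8]'

```text
clock: 5.55
eef_pos: [450.4, 303.9, 41.1]
tcp_rot: [3.14, -0.001, 2.121]
contact_force: [0.3, -0.9, -1.3]
opening: 0.3
grasp_force: 40.1
```

```bash
python3 -c "
from g import *
go((450,302,31),tool(up(0.55)))
d=pickle.load(open('f1.pkl','rb'));f=d['top'];g=cv2.cvtColor(f['color'],cv2.COLOR_BGR2GRAY)
for n_,thr in(('rim',85),('slot',50)):
  m=((g<thr)*255).astype(np.uint8);k=np.zeros_like(m);k[138:162,272:320]=1
  for z in([0] if n_=='rim' else [0]):
    P=(cast(f,big(m*k).reshape(-1,2),NECK,n)-NECK)@N;print(n_,cv2.minAreaRect(P[:,:2].astype(np.float32)))
"
```

```text
[-0.0014 -0.0013  0.0101] [ 0.0018 -0.0007 -0.0003] [450.4 303.9  41.1] 5.55
rim ((1.4849433898925781, 0.07816696166992188), (28.650922775268555, 83.7629623413086), 0.6325309872627258)
slot ((-0.7616736888885498, -9.398382186889648), (49.79003143310547, 7.210892677307129), 89.22380065917969)
```

>>> send_rows --targets '[0,0,0.004,0,0,0,-0.8,0,0,0.007,0,0,0,-0.8,0,0,0.0095,0,0,0,-0.8,0,0,0.0095,0,0,0,-0.8,0,0,0.0095,0,0,0,-0.8]'

```text
clock: 5.97
eef_pos: [449.6, 303.6, 30.8]
tcp_rot: [3.141, -0.001, 2.121]
contact_force: [0.1, 0.8, -0.6]
opening: 0.297
grasp_force: 40.1
```

Nearly touching, so I lower another 1.5 mm and release.

>>> send_rows --targets '[0,0,0.0015,0,0,0,-0.8,0,0,0.0015,0,0,0,-0.8,0,0,0.0015,0,0,0,0,0,0,0.0015,0,0,0,0.5,0,0,0.0015,0,0,0,1,0,0,0.0015,0,0,0,1,0,0,0.0015,0,0,0,1,0,0,0.0015,0,0,0,1,0,0,-0.03,0,0,0,1,0,0,-0.07,0,0,0,1,0,0,-0.11,0,0,0,1,0,0,-0.15,0,0,0,1]'

```text
clock: 6.97
eef_pos: [449.2, 303.2, 182.2]
tcp_rot: [-3.141, -0.001, 2.121]
contact_force: [1.3, 0.2, 0.6]
opening: 0.998
grasp_force: 0.0
```

```bash
python3 -c "
from g import *
from rig import cams
d={k:cams.grab_frame(k) for k in('scene','top')};pickle.dump(d,open('f2.pkl','wb'))
f=d['top']
ct=big(mask(f['color'],(50,70,30),(85,255,255),(140,170,240,260))).reshape(-1,2)
print(cv2.minAreaRect(cast(f,ct,(0,0,26))[:,:2].astype(np.float32)))
go(NECK+n*150,tool(N));print(NECK+n*150)
"
```

```text
Traceback (most recent call last):
  File "h.py", line 21, in big
    return max(c,key=cv2.contourArea)
ValueError: max() iterable argument is empty
```

```bash
python3 -c "
from g import *
d=pickle.load(open('f2.pkl','rb'));s=d['scene'];x,y=proj(s,(450,302,26))[0].astype(int);print(x,y)
m=mask(s['color'],(50,70,25),(85,255,255),(x-40,y-30,x+40,y+30));ct=big(m).reshape(-1,2)
print(cv2.contourArea(ct),cv2.minAreaRect(cast(s,ct,(0,0,20))[:,:2].astype(np.float32)))
go(NECK+n*150,tool(N));print(NECK+n*150)
"
```

```text
322 205
390.5 ((445.1954650878906, 301.3470458984375), (68.98918914794922, 109.99457550048828), 32.122859954833984)
[-0.2998 -0.0602 -0.0653] [-0.4748 -0.152   0.5776] [452.9 305.6 187.3] 7.07
[557.74778912  18.17638219 251.63738428]
```

>>> send_rows --targets '[-0.3,-0.06,-0.065,-0.475,-0.152,0.578,1,-0.3,-0.06,-0.065,-0.475,-0.152,0.578,1,-0.3,-0.06,-0.065,-0.475,-0.152,0.578,1,-0.3,-0.06,-0.065,-0.475,-0.152,0.578,1,-0.3,-0.06,-0.065,-0.475,-0.152,0.578,1,-0.3,-0.06,-0.065,-0.475,-0.152,0.578,1,-0.3,-0.06,-0.065,-0.475,-0.152,0.578,1,-0.3,-0.06,-0.065,-0.475,-0.152,0.578,1,-0.3,-0.06,-0.065,-0.475,-0.152,0.578,1,-0.3,-0.06,-0.065,-0.475,-0.152,0.578,1,-0.3,-0.06,-0.065,-0.475,-0.152,0.578,1,-0.3,-0.06,-0.065,-0.475,-0.152,0.578,1]'

```text
clock: 8.07
eef_pos: [554.7, 17.1, 244.8]
tcp_rot: [2.651, 0.006, 1.53]
contact_force: [-0.0, 0.2, -0.5]
opening: 1.0
grasp_force: 0.0
```

```bash
python3 -c "
from g import *
from rig import cams
f=cams.grab_frame('wrist');t=cams.grab_frame('top');pickle.dump((f,t),open('w2.pkl','wb'))
x,y=proj(f,NECK)[0].astype(int);print(x,y)
crop=f['color'][y-75:y+75,x-100:x+100];cv2.imwrite('pics/e.png',cv2.resize(crop,(800,600),interpolation=cv2.INTER_CUBIC))
g=cv2.cvtColor(f['color'],cv2.COLOR_BGR2GRAY);print(g[y-60:y+60:4,x],g[y,x-30:x+30:2])
ct=big(mask(t['color'],(50,70,30),(85,255,255),(140,170,240,260))).reshape(-1,2)
print('cover',cv2.minAreaRect(cast(t,ct,(0,0,26))[:,:2].astype(np.float32)))
go((441.5,-319,230),tool(up(.222)))
"
```

```text
260 176
[155 153 154 154 121  97  99  79  52  52  53  51  51  51  50  52  52  50
  54  65  65  66  66  71  97 127 154 153 153 154] [153 152 154 154 153 153 154 146  98  97  98  98  59  50  51  52  54  90
  98  98  98 117 149 149 149 150 150 150 150 152]
cover ((448.52105712890625, 303.602294921875), (47.14634704589844, 103.74427032470703), 31.472469329833984)
[-0.3405 -0.0961 -0.0319] [ 0.4871  0.0704 -0.2553] [554.9  17.4 245. ] 8.17
```

View pics/e.png

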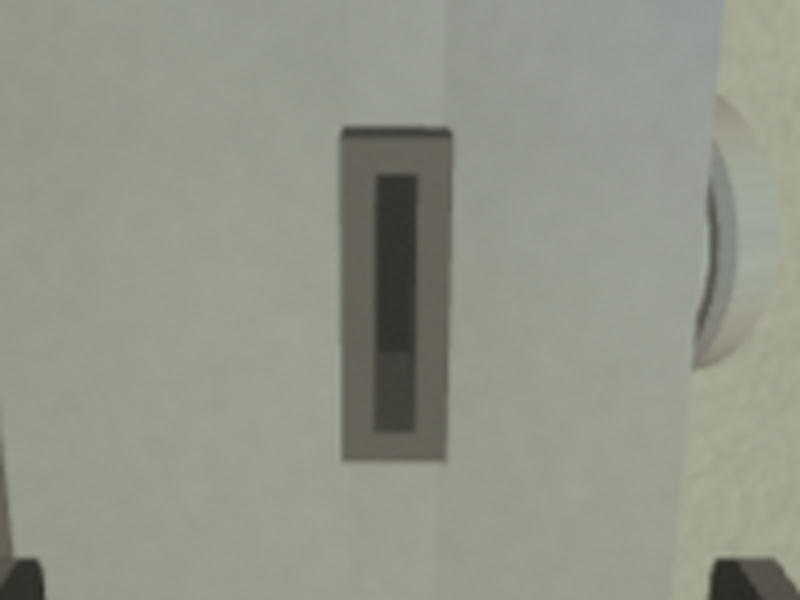

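The wrist crop shows the slot cleanly: mouth corners at crop pixels (376,175), (417,175), (415,431), (374,431). The cover is at (448,303) on the mat.

```bash
python3 -c "
from g import *
f,t=pickle.load(open('w2.pkl','rb'))
g=cv2.cvtColor(f['color'],cv2.COLOR_BGR2GRAY)
for thr in(75,125):
  m=((g<thr)*255).astype(np.uint8);k=np.zeros_like(m);k[130:222,235:285]=1
  P=(cast(f,big(m*k).reshape(-1,2),NECK,n)-NECK)@N;print(cv2.minAreaRect(P[:,:2].astype(np.float32)))
go((441.5,-319,230),tool(up(.222)))
"
```

```text
((-1.4453792572021484, -1.3943519592285156), (9.7767333984375, 68.66707611083984), 0.16161371767520905)
((-1.5107364654541016, 0.5276832580566406), (91.00411224365234, 28.63442611694336), 89.60924530029297)
[-0.3405 -0.0961 -0.0319] [ 0.4871  0.0704 -0.2553] [554.9  17.4 245. ] 8.17
```

>>> send_rows --targets '[-0.34,-0.096,-0.032,0.487,0.07,-0.255,1,-0.34,-0.096,-0.032,0.487,0.07,-0.255,1,-0.34,-0.096,-0.032,0.487,0.07,-0.255,1,-0.34,-0.096,-0.032,0.487,0.07,-0.255,1,-0.34,-0.096,-0.032,0.487,0.07,-0.255,1,-0.34,-0.096,-0.032,0.487,0.07,-0.255,1,-0.34,-0.096,-0.032,0.487,0.07,-0.255,1,-0.34,-0.096,-0.032,0.487,0.07,-0.255,1,-0.34,-0.096,-0.032,0.487,0.07,-0.255,1,-0.34,-0.096,-0.032,0.487,0.07,-0.255,1,-0.34,-0.096,-0.032,0.487,0.07,-0.255,1,-0.34,-0.096,-0.032,0.487,0.07,-0.255,1]'

```text
clock: 9.17
eef_pos: [441.6, -318.6, 230.1]
tcp_rot: [3.141, -0.0, 1.791]
contact_force: [0.2, 0.7, 0.2]
opening: 1.0
grasp_force: 0.0
```

```bash
python3 -c "
from g import *
from rig import cams
f=cams.grab_frame('wrist');pickle.dump(f,open('w3.pkl','wb'));c=f['color'].copy()
G=np.array([441.5,-319,85]);O=up(.222)
for z,a,b in((150,12,20),(95,13.5,42),(85,31.5,60)):
  for sx in(-1,1):
    for sy in(-1,1):
      u=proj(f,G*[1,1,0]+O@[sx*a,sy*b,z])[0]
      if 0<=u[0]<512 and 0<=u[1]<384: cv2.circle(c,tuple(u.round().astype(int).tolist()),2,(255,255,255),-1)
cv2.imwrite('pics/g.png',cv2.resize(c,(800,600)))
go((441.5,-319,103),tool(up(.222)))
"
```

```text
[-0.0008 -0.0006  0.1273] [ 0.0007 -0.0002 -0.001 ] [ 441.9 -318.1  230.3] 9.22
```

View pics/g.png

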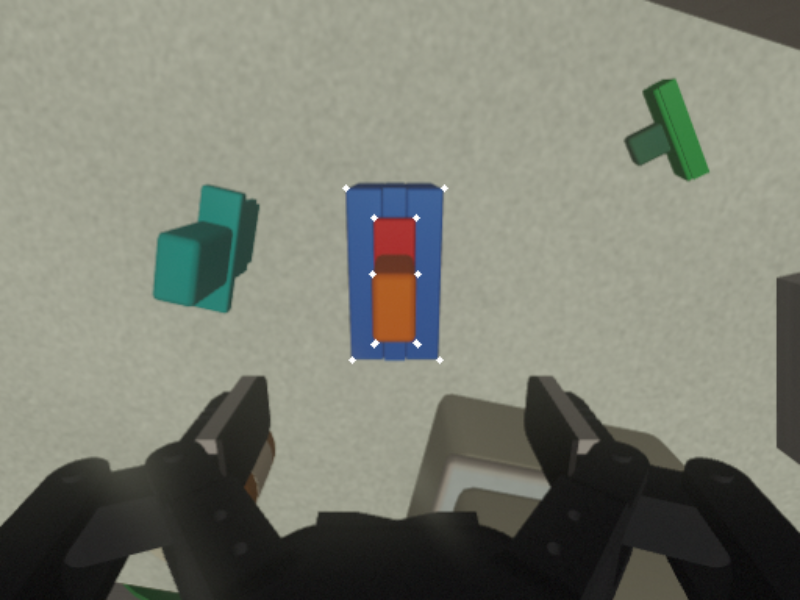

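The predicted corners (white dots) fall on the red bar at (374–417, 218), on the orange handle top (373–417, 274–344) and on the rest, so the gauge pose holds. Next I descend and grip.

>>> send_rows --targets '[-0.001,-0.001,0.04,0,0,0,1,-0.001,-0.001,0.08,0,0,0,1,-0.001,-0.001,0.11,0,0,0,1,-0.001,-0.001,0.127,0,0,0,1,-0.001,-0.001,0.127,0,0,0,1,-0.001,-0.001,0.127,0,0,0,-0.8,-0.001,-0.001,0.127,0,0,0,-0.8,-0.001,-0.001,0.127,0,0,0,-0.8,-0.001,-0.001,0.127,0,0,0,-0.8,-0.001,-0.001,0.127,0,0,0,-0.8,-0.001,-0.001,0.127,0,0,0,-0.8,-0.001,-0.001,0.127,0,0,0,-0.8]' --grip_force 60

```text
clock: 10.22
eef_pos: [441.3, -320.9, 104.7]
tcp_rot: [3.139, 0.002, 1.791]
contact_force: [-0.6, 1.0, 6.5]
opening: 0.277
grasp_force: 58.5
```

>>> send_rows --targets '[0,0,-0.02,0,0,0,-0.8,0,0,-0.05,0,0,0,-0.8,0,0,-0.09,0,0,0,-0.8,0,0,-0.13,0,0,0,-0.8,0,0,-0.17,0,0,0,-0.8,0,0,-0.2,0,0,0,-0.8,0,0,-0.2,0,0,0,-0.8]'

```text
clock: 10.8
eef_pos: [443.0, -322.3, 310.8]
tcp_rot: [3.133, 0.009, 1.791]
contact_force: [1.3, -0.3, -1.5]
opening: 0.273
grasp_force: 59.6
```

```bash
python3 -c "
from g import *
# TCP target so gauge origin at neck z=110: TCP = neck+ (110+19.7)n -1.9 y
p=NECK+n*130-N[:,1]*1.9;print(p)
go(p,tool(N));s=r.sense();print(s['opening'],s['grasp_force'])
"
```

```text
[567.24944637  15.88115926 234.08573305]
[0.3037 0.1944 0.0757] [-0.4879 -0.0579  0.2575] [ 443.  -322.3  310.8] 10.8
0.27272771389667216 59.580055475234985
```

>>> send_rows --targets '[0.304,0.194,0.06,-0.488,-0.058,0.257,-0.8,0.304,0.194,0.06,-0.488,-0.058,0.257,-0.8,0.304,0.194,0.06,-0.488,-0.058,0.257,-0.8,0.304,0.194,0.06,-0.488,-0.058,0.257,-0.8,0.304,0.194,0.06,-0.488,-0.058,0.257,-0.8,0.304,0.194,0.06,-0.488,-0.058,0.257,-0.8,0.304,0.194,0.06,-0.488,-0.058,0.257,-0.8,0.304,0.194,0.06,-0.488,-0.058,0.257,-0.8,0.304,0.194,0.06,-0.488,-0.058,0.257,-0.8,0.304,0.194,0.075,-0.488,-0.058,0.257,-0.8,0.304,0.194,0.075,-0.488,-0.058,0.257,-0.8,0.304,0.194,0.075,-0.488,-0.058,0.257,-0.8]'

```text
clock: 11.8
eef_pos: [562.2, 18.7, 227.0]
tcp_rot: [2.654, -0.005, 1.531]
contact_force: [-0.7, -0.2, -2.2]
opening: 0.276
grasp_force: 60.0
```

```bash
python3 -c "
from g import *
from rig import cams
go(NECK+n*130-N[:,1]*1.9,tool(N))
d={k:cams.grab_frame(k) for k in('wrist','scene')};pickle.dump(d,open('w4.pkl','wb'))
x,y=proj(d['scene'],NECK+60*n)[0].astype(int)
a=cv2.resize(d['scene']['color'][y-45:y+45,x-30:x+30],(400,600),interpolation=cv2.INTER_CUBIC)
b=d['wrist']['color'];x,y=proj(d['wrist'],NECK+60*n)[0].astype(int);print(x,y)
x=max(x,67);y=max(y,100);b=cv2.resize(b[y-100:y+100,x-67:x+67],(400,600),interpolation=cv2.INTER_CUBIC)
cv2.imwrite('pics/i.png',np.hstack([a,b]))
"
```

```text
[-0.0026  0.0079 -0.0039] [-0.0127 -0.0055 -0.001 ] [562.2  18.7 227. ] 11.8
263 204
```

View pics/i.png

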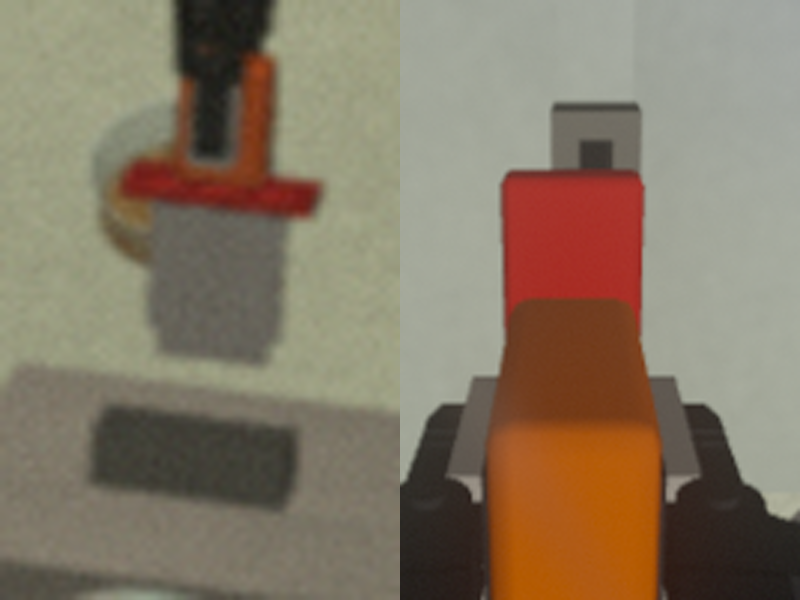

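The gauge is held straight, with the blade above the slot: in the wrist crop the bar is at (573,240) and the slot end at (597,155). I'll trim the offset and check it within the same wrist view.

>>> send_rows --targets '[-0.0026,0.0079,-0.0039,-0.0127,-0.0055,0,-0.8,-0.0026,0.0079,-0.0039,-0.0127,-0.0055,0,-0.8,-0.0026,0.0079,-0.0039,-0.0127,-0.0055,0,-0.8,-0.0026,0.0079,-0.0039,-0.0127,-0.0055,0,-0.8]'

```text
clock: 12.23
eef_pos: [568.9, 15.0, 236.3]
tcp_rot: [2.637, -0.001, 1.526]
contact_force: [0.6, -0.4, -2.1]
opening: 0.274
grasp_force: 60.3
```

```bash
cat > chk.py <<'E'
from g import *
from rig import cams
s=r.sense();go(NECK+n*130-N[:,1]*1.9,tool(N))
f=cams.grab_frame('wrist');pickle.dump(f,open('w5.pkl','wb'));im=f['color']
tz=(s['eef_pos']-NECK)@n; zt=tz-19.7+10
ct=big(mask(im,(170,150,60),(180,255,255))|mask(im,(0,150,60),(5,255,255))).reshape(-1,2)
P=(cast(f,ct,NECK+n*zt,n)-NECK)@N; top=P[P[:,1]>P[:,1].max()-16]
print('bar x',top[:,0].min(),top[:,0].max(),'y end',P[:,1].max(),'-42 ->',P[:,1].max()-42,'tcp in neck',(s['eef_pos']-NECK)@N)
# slot/rim visible end at z=0
x,y=proj(f,NECK+N[:,1]*40)[0].astype(int)
g=cv2.cvtColor(im,cv2.COLOR_BGR2GRAY)
for thr in(75,125):
  m=((g<thr)*255).astype(np.uint8);k=np.zeros_like(m);k[y-25:ct[:,1].min()-1,x-25:x+25]=1
  Q=(cast(f,big(m*k).reshape(-1,2),NECK,n)-NECK)@N;print(thr,Q.min(0),Q.max(0))
E
python3 chk.py
```

```text
[ 0.0009 -0.0025  0.0011] [ 0.0046  0.0005 -0.0033] [568.9  15.  236.3] 12.23
bar x -9.401574049408879 15.987774986161186 y end 42.31571721410173 -42 -> 0.31571721410173126 tcp in neck [  2.52206855  -2.76060318 131.16216602]
75 [-5.61997688e+00  2.02755992e+01 -6.65322640e-14] [3.29565655e+00 3.30672661e+01 4.36487817e-14]
125 [-1.58545124e+01  2.02261364e+01 -7.76001092e-14] [1.20872740e+01 4.54498732e+01 5.43515442e-14]
```

>>> send_rows --targets '[-0.0004,-0.0037,0.012,0.004,0,-0.003,-0.8,-0.0004,-0.0037,0.024,0.004,0,-0.003,-0.8,-0.0004,-0.0037,0.03,0.004,0,-0.003,-0.8,-0.0004,-0.0037,0.03,0.004,0,-0.003,-0.8,-0.0004,-0.0037,0.03,0.004,0,-0.003,-0.8,-0.0004,-0.0037,0.03,0.004,0,-0.003,-0.8,-0.0004,-0.0037,0.03,0.004,0,-0.003,-0.8,-0.0004,-0.0037,0.03,0.004,0,-0.003,-0.8]'

```text
clock: 12.95
eef_pos: [580.1, 14.8, 208.2]
tcp_rot: [2.641, 0.0, 1.53]
contact_force: [-0.5, -0.8, -2.3]
opening: 0.273
grasp_force: 60.1
```

```bash
python3 chk.py
```

```text
[ 0.0005  0.0012 -0.0289] [ 0.0005 -0.      0.0008] [580.1  14.8 208.2] 12.95
bar x -13.218820997045915 12.157802979013347 y end 42.59253504672577 -42 -> 0.5925350467257715 tcp in neck [ -1.14314762  -2.42658359 101.12775883]
75 [-6.25463145e+00  2.63450450e+01 -4.10818617e-14] [3.37782768e+00 3.33723748e+01 5.81838772e-14]
125 [-1.58203493e+01  2.63434323e+01 -4.70568946e-14] [1.21351245e+01 4.53879386e+01 8.32761801e-14]
```

>>> send_rows --targets '[-0.001,-0.0006,0.004,0,0,0,-0.8,-0.001,-0.0006,0.01,0,0,0,-0.8,-0.001,-0.0006,0.015,0,0,0,-0.8,-0.001,-0.0006,0.02,0,0,0,-0.8,-0.001,-0.0006,0.025,0,0,0,-0.8,-0.001,-0.0006,0.03,0,0,0,-0.8,-0.001,-0.0006,0.03,0,0,0,-0.8,-0.001,-0.0006,0.03,0,0,0,-0.8]'

```text
clock: 13.67
eef_pos: [593.6, 13.2, 180.4]
tcp_rot: [2.643, 0.001, 1.53]
contact_force: [-0.1, 0.4, -3.6]
opening: 0.273
grasp_force: 60.1
```

```bash
python3 -c "
from g import *
s=r.sense();print((s['eef_pos']-NECK)@N,s['contact_force'],s['wrist_torque'])"
```

```text
[-2.57250006 -3.52822075 70.19931502] [-0.10823935  0.42369087 -3.57584591] [ 0.02102482  0.42524829 -0.01302386]
```

>>> send_rows --targets '[0,0.0007,0.006,0,0,0,-0.8,0,0.0007,0.012,0,0,0,-0.8,0,0.0007,0.018,0,0,0,-0.8,0,0.0007,0.024,0,0,0,-0.8,0,0.0007,0.03,0,0,0,-0.8,0,0.0007,0.036,0,0,0,-0.8,0,0.0007,0.042,0,0,0,-0.8,0,0.0007,0.045,0,0,0,-0.8,0,0.0007,0.045,0,0,0,-0.8]'

```text
clock: 14.42
eef_pos: [615.8, 12.2, 140.9]
tcp_rot: [2.643, 0.001, 1.53]
contact_force: [0.2, -0.4, -1.5]
opening: 0.277
grasp_force: 60.1
```

```bash
python3 -c "
from g import *
s=r.sense();print((s['eef_pos']-NECK)@N,s['contact_force'],s['wrist_torque'])"
```

```text
[-2.03127371 -3.54003043 24.87253532] [ 0.16513828 -0.38239605 -1.54030009] [0.04437151 0.45657414 0.00552556]
```

Free so far. About 5 mm remain, so I press gently until it seats.

>>> send_rows --targets '[0,0,0.0015,0,0,0,-0.8,0,0,0.003,0,0,0,-0.8,0,0,0.0045,0,0,0,-0.8,0,0,0.006,0,0,0,-0.8,0,0,0.006,0,0,0,-0.8,0,0,0.006,0,0,0,-0.8]'

```text
clock: 14.92
eef_pos: [618.3, 12.2, 137.9]
tcp_rot: [2.641, 0.0, 1.53]
contact_force: [-17.0, 1.3, 19.3]
opening: 0.276
grasp_force: 63.3
```

```bash
python3 -c "
from g import *
s=r.sense();print((s['eef_pos']-NECK)@N,s['contact_force'],s['wrist_torque'])"
```

```text
[-1.26192467 -3.47172883 21.08209697] [-16.97087485   1.25556792  19.26013404] [ 0.04793782  0.9710483  -0.06158439]
```

>>> send_rows --targets '[0,0,0.001,0,0,0,-0.8,0,0,0.001,0,0,0,-0.8,0,0,0,0,0,0,-0.8,0,0,0,0,0,0,-0.8,0,0,0,0,0,0,-0.8]'

```text
clock: 15.33
eef_pos: [618.3, 12.2, 137.9]
tcp_rot: [2.641, 0.0, 1.53]
contact_force: [-15.9, 1.4, 18.0]
opening: 0.276
grasp_force: 63.8
```

```bash
python3 -c "
from g import *
from rig import cams
s=r.sense();print((s['eef_pos']-NECK)@N,s['contact_force'],s['grasp_force'])
d={k:cams.grab_frame(k) for k in('wrist','scene')}
x,y=proj(d['scene'],NECK)[0].astype(int)
a=cv2.resize(d['scene']['color'][y-30:y+30,x-40:x+40],(400,300),interpolation=cv2.INTER_CUBIC)
b=cv2.resize(d['wrist']['color'],(400,300))
cv2.imwrite('pics/j.png',np.hstack([a,b]))
"
```

```text
[-1.24753827 -3.44992153 21.08698381] [-15.86493548   1.36569832  17.98417944] 63.760435581207275
```

View pics/j.png

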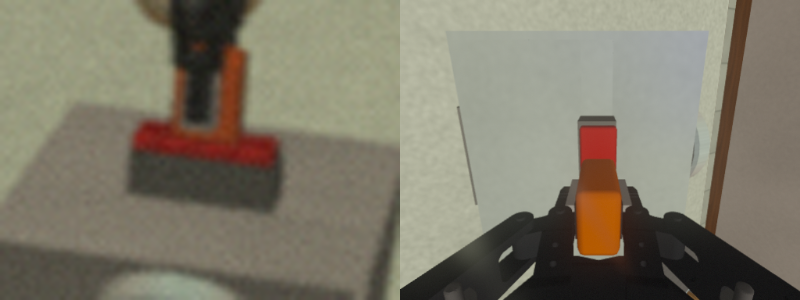

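The red bar lies flat on the rim, at about (205,145) in the scene crop and centred on the neck in the wrist view. I'll release and back off along the tool axis.

>>> send_rows --targets '[0,0,0,0,0,0,-0.3,0,0,0,0,0,0,0.3,0,0,0,0,0,0,1,0,0,0,0,0,0,1,0,0,0,0,0,0,1,0,0,0,0,0,0,1,0,0,-0.02,0,0,0,1,0,0,-0.05,0,0,0,1,0,0,-0.09,0,0,0,1,0,0,-0.13,0,0,0,1,0,0,-0.16,0,0,0,1,0,0,-0.16,0,0,0,1]'

```text
clock: 16.43
eef_pos: [542.7, 15.5, 283.0]
tcp_rot: [2.634, -0.0, 1.53]
contact_force: [1.6, -0.1, 0.2]
opening: 1.004
grasp_force: 0.0
```

```bash
python3 -c "
from g import *
from rig import cams
d={k:cams.grab_frame(k) for k in('wrist','scene','top')}
f=d['wrist'];im=f['color']
ct=big(mask(im,(170,150,60),(180,255,255))|mask(im,(0,150,60),(20,255,255))).reshape(-1,2)
P=(cast(f,ct,NECK+n*10,n)-NECK)@N;print(P.min(0),P.max(0))
x,y=proj(d['scene'],NECK)[0].astype(int)
a=cv2.resize(d['scene']['color'][y-30:y+30,x-40:x+40],(400,300),interpolation=cv2.INTER_CUBIC)
x,y=proj(d['scene'],(450,302,20))[0].astype(int)
a2=cv2.resize(d['scene']['color'][y-45:y+45,x-60:x+60],(400,300),interpolation=cv2.INTER_CUBIC)
cv2.imwrite('pics/k.png',np.vstack([np.hstack([a,a2]),np.hstack([cv2.resize(im,(400,300)),cv2.resize(d['top']['color'],(400,300))])]))
print(r.sense()['contact_force'],r.sense()['clock'])
"
```

```text
[-14.5521469  -41.55650399  10.        ] [12.66700297 39.80643367 10.        ]
[ 0.31499779 -0.28105511 -0.6091618 ] 16.5833
```

View pics/k.png

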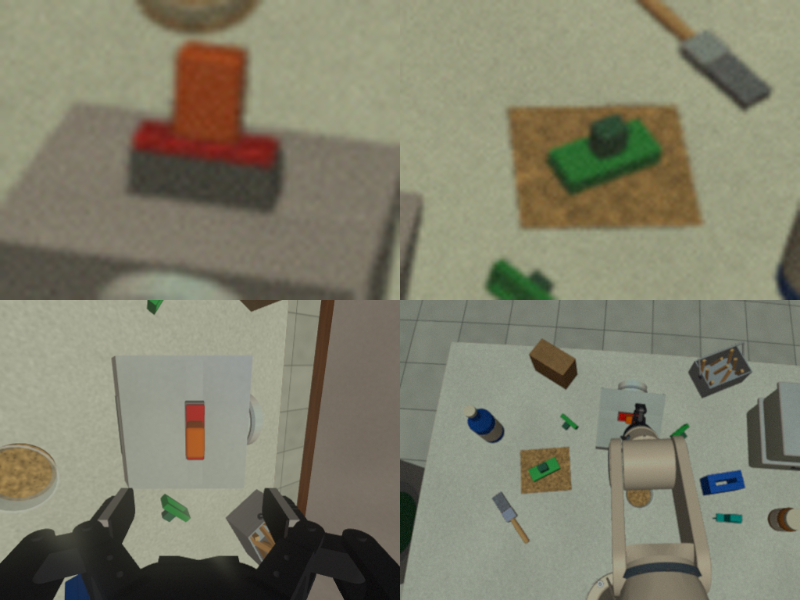

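The gauge is seated, with its bar within about 1 mm of the slot centre by the wrist camera, and the cover stands on the mat in the scene crop at (605,150). The gripper is clear and the other things are where they were, so I'm handing in.

```bash
python3 -c "
from rig import r
print(r.sign_off())"
```

```text
the job is handed in; nothing more can be done
None
```

The job is handed in: the cover stands upright on the mat, the gauge is fully home in the slot and released, and nothing else was moved; the sign-off call did not return a verdict.

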